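# Park the bed stop's index plunger and bring the stop up to the stone

## Task

The stone on the press bed is an odd size, so its sliding stop has to be used between the index holes. Pull the stop's sprung red knob up without yanking it hard against the end of its travel, twist it about a quarter turn so that it stays up in its rest notch by itself, then slide the stop along until its rubber nose bears lightly on the edge of the stone (about 10 N by feel, never over 20 N), and let go with the nose still against the stone. Do not shift or touch the stone, and leave the tin, mug and scraper bar where they are.

Things in the scene. Friction and masses are not known exactly. Their poses are not given: they have to be found in the camera images.
- bed: Grey press bed, 600 x 200 x 25 mm plate fixed on the table. Origin: centre of its underside (table height); x runs along its length towards the stone's end, y across, z up. Top at z = 25 mm. A row of index holes (11.5 mm wide, 30 mm apart) runs along it at y = -75 mm.
- stop: Green stop bar across the bed, 50 mm (x) x 236 mm (y), top 23.5 mm above the bed; slides only along the bed's x, 190 mm on and 50 mm back from its start. Origin: middle of the bar at the bed's top; axes as the bed's, +x to the stone. Pinned it has 0.75 mm play; with the plunger up it slides against a 4 N brake that keeps it where it is left, still pressed on if it was.
- grip_plate (a point): Middle of the top edge of the upright steel grip plate at the middle of the stop bar, 73.5 mm above the bed. The plate is 12 mm thick along x, 44 mm wide along y and stands clear from 28.5 to 73.5 mm above the bed. Pinch it from above with the fingers closing along x, TCP about 10 mm below this point. Axes as the stop's.
- nose_root (a point): Where the nose screw comes out of the stop bar's front, 25 mm ahead of the stop's origin and 18.5 mm above the bed; axes as the stop's. The nose is a stiff rubber ball (radius 11 mm) on a screw along +x, locked by a nut; printers set it as they need, so its tip stands anywhere from 24 to 38 mm ahead of this point and that setting is not measured.
- sleeve: Guide of the plunger on the stop bar, 75 mm to the -y side of its middle: collar 34 mm across, 6 mm high, with two brass blocks 10 mm high on it. Origin: plunger axis at the bar's top. The gap between the blocks (along y) holds the knob's cross-bar when locked; the rest notch (2 mm deep, 8 mm above the gap's floor) crosses the block tops along x, a quarter turn from the gap either way.
- knob: Sprung plunger: red ribbed knob, 31 mm across, 24 mm tall (13 to 37 mm above its origin), steel cross-bar under it and pin below. Origin: on the upright plunger axis at the cross-bar's underside; its y axis lies along the cross-bar and the white line on the knob's top. Once lifted it turns up to 2.2 rad either way from locked.
- knob_grip (a point): Point on the knob's axis 27 mm above the knob's origin: good height for the TCP to grip the knob from above.
- plunger (a joint): Lift of knob and pin, m; 0: pin fully down in its hole. The spring pulls down with 6 N at 0, 10 N at the top. The pin leaves its hole at 6 mm, the cross-bar clears the lips of the rest notch from 10 mm, a hard end stop lies at 13 mm. Parked it reads about 8 mm; to drop in, the cross-bar must be 75 to 105 degrees from its locked direction.
- stone: Pale lithographic stone with a drawing on top, 220 mm (x) x 170 mm (y) x 75 mm, 7.4 kg, loose on the bed. Origin: centre of its underside; its -x side face, 110 mm from the origin, looks at the stop's nose (it may stand a few degrees askew).
- ink_tin: Ink tin, 87 mm across, 48 mm high, on the table beside the bed. Origin: centre of its underside.
- scraper_bar: Dark wooden scraper bar with leather edge, 160 x 38 x 28 mm, lying on the table beside the bed. Origin: centre of its underside.
- brush_mug: White and blue mug with brushes, 76 mm across, 190 mm high over the brushes, on the table. Origin: centre of its underside.

How it is judged:
By the outcome, as a careful person would: the job done as asked, in the order asked, and still so for the second after the job is handed in, with the robot touching nothing.
It also fails if it takes over 72 s, if anything falls off the work surface, if the arm or the gripper's body presses on something with over 40 N, if the wrist force passes 120 N, or if a joint passes its speed limit or range.

## Robot

A 6-joint arm with a two-finger parallel gripper is mounted at the origin on the work surface. World frame = base frame: x ahead of the robot, y to its left, z up, the work surface at z = 0. Lengths are in m, angles in degrees, forces in N, time in s.
With the tool pointing down it reaches from about 0.35 to 0.875 m from the base axis. Payload 4.2 kg.
Tool frame: the origin (TCP) lies between the finger pads, 19 mm behind the fingertips; this is the grasp point; z points along the fingers, y is the line along which they close (so a half turn about z gives the same grasp; the last joint's range is limited). The gripper opens to 87 mm and grips with 3 to 60 N. Pads are 19 mm wide; open, the fingers measure 117 mm over their backs; the gripper's body (75 mm by 190 mm) begins 51 mm behind the grasp point.
Start: joints at [91.822, 22.042, 0.453, 0, -68.411, -14.817], TCP at [0.141, 0.609, 0.241] pointing down, gripper open.
Joint ranges: [-179.83, 179.83], [-69.29, 118.12], [-61.27, 80.66], [-181.25, 117.63], [-171.15, -9.14], [-177.46, 177.46]. Speed limits (degrees/s): [159.86, 159.86, 180, 180, 180, 180].

## Interface

Orientations are given as a 3x3 rotation matrix whose columns are the frame's x, y, z axes.
In Python, from station import r, imaging, models gives the robot as it stands. The module is installed in compiled form; this text tells all that it offers.
- The arm moves only by the tool apply_moves, never from a script. Its argument "moves" is a list of rows, each a list of 2 entries, a list of its own where there are three numbers: the shift along the tool's x, y, z in m, then the turn about the tool's z in degrees. A call has 1 to 5 rows; each row shifts and turns the commanded pose from where the row before left it, along the tool's axes as they then stand; what a row does not reach is not made up. A row lasts 1/12 s, in which the tool goes at most 41.7 mm and 7.16 degrees, less where a joint would pass 70% of its speed; a pose out of reach is approached as far as the arm can. A call is refused whole if a number of a shift passes 0.0417 or a number of a turn 7.16, either way. A call with a gripper value outside its range is refused whole. "hand" is the finger opening in m, from 0 to 0.087, set as the call begins (left out, the last holds). The fingers move at their own pace and stop on an object; the grip force is fixed at half the most. Time passes only in rows, so rows that do not move let the fingers close. It gives the time, the measured TCP pose, the force, the opening and the grip force at its end, in the units of the state.
- r.sense(): the state, without advancing time (a new reading comes with each control period).
- imaging.capture(name): name is "side" or "top"; returns a dict with "frame" (480x640x3 uint8, blue, green, red), "intrinsics" (3x3 intrinsics, pixels), "eye" and "orientation" of the camera in the world. Camera axes: x right, y down, z forward; pixel columns grow to the right and rows downward; lengths in m; the calibration is good to about 2 mm. A picture is of the moment at which its call begins. There is no depth.
- r.finish_job(): hands the job in; it is judged then, once.
Trained networks look in a picture, given as the dict that the camera call returned (one of the last four; its "shot" number tells which), for a name from the list of things; names that differ only in an ending like _2 or _b are one class to them, and where a whole thing is asked for, a point or a joint stands for the part that bears it (a point fixed in the world has none). Each returns a list of dicts, best first, with "confidence" (0 to 1); they miss things now and then, are a little off and sometimes report something else, mostly with a low value. They report only what shows in the picture. A call takes as long as a camera call.
- models.cut_out(picture, target): "region" (480x640 bool, what is visible of it) and "extent" ([left, top, width, height] as shares, 0 to 1, of the picture: columns of its width, rows of its height, round what is visible of it).
- models.place_of(picture, target): "at" ([column, row] as shares, 0 to 1, of the picture: columns of its width, rows of its height: a listed point, or the origin of a listed thing).
The state is a dict: "time_s": time; "joints": joint angles; "joint_velocities": joint speeds; "effort": joint torques, N m; "tcp_pos": TCP position; "ee_rot": TCP orientation; "wrist_force": force on the tool from outside, world axes, zero at the start; "moment": the same for the moment, N m; "gripper_width": opening from 0.0 (shut) to 1.0 (fully open); "gripper_force": force on a finger pad.
Only numpy, scipy, OpenCV 4.12 (cv2) and the standard library are available. Lean on these libraries where they do the work, as an engineer would, in place of code of your own. Each camera call takes 0.05 s, during which the arm holds its last target. There are 200 camera calls.

## Working session

There is one attempt and no reset: what is moved stays moved. The work goes in short steps, Python scripts to look and compute and a tool call to move; the robot and the scene stay as the last step left them, time stands still between calls to the robot, and variables do not carry over. Pictures are saved under pics/ and viewed, at most 10 in all, crops included, and the job is handed in when it is done.

Besides the shell and the picture viewer there is one more tool, called after "Call:" as name(argument=value, ...) on one line, values as JSON. apply_moves: Moves the arm, as the interface text tells. Its arguments: {"type":"object","properties":{"moves":{"type":"array"},"hand":{"type":"number"}},"required":["moves"]}

```bash
mkdir -p pics
cat > h.py <<'E'
import numpy as np, cv2
from station import r, imaging, models
def ray(p,at):
    K=np.array(p["intrinsics"]);R=np.array(p["orientation"]);
    if R.shape!=(3,3): print("R",R)
    u=np.array([at[0]*640,at[1]*480,1.]);d=R@np.linalg.solve(K,u);return np.array(p["eye"],float),d/np.linalg.norm(d)
def tri(rs):
    A=sum(np.eye(3)-np.outer(d,d) for e,d in rs);b=sum((np.eye(3)-np.outer(d,d))@e for e,d in rs)
    x=np.linalg.solve(A,b);return x,max(np.linalg.norm(np.cross(x-e,d)) for e,d in rs)
def proj(p,X):
    c=np.array(p["orientation"]).T@(np.array(X)-p["eye"]);q=np.array(p["intrinsics"])@c;return q[:2]/q[2]
E
python3 - <<'E'
from h import *
P={n:imaging.capture(n) for n in("top","side")}
for n in P: cv2.imwrite(f"pics/{n}0.png",P[n]["frame"]);print(n,np.round(P[n]["eye"],3),np.round(P[n]["orientation"],3).tolist())
for t in "bed stop grip_plate nose_root sleeve knob knob_grip stone ink_tin scraper_bar brush_mug".split():
    rs=[];s=""
    for n in P:
        o=models.place_of(P[n],t)
        if o: rs.append(ray(P[n],o[0]["at"]));s+=f" {n} {np.round(np.array(o[0]['at'])*[640,480],1)} {o[0]['confidence']:.2f}"
    if len(rs)==2:
        x,e=tri(rs);s+=f" -> {np.round(x,4)} gap {e:.4f}"
    print(t,s)
s=r.sense();print(s)
E
```

```text
top [ 0.434 -0.005  1.105] [[-0.002, -0.986, 0.167], [-0.999, 0.007, 0.031], [-0.032, -0.167, -0.985]]
side [ 0.331 -0.65   0.475] [[0.918, -0.2, 0.343], [-0.396, -0.422, 0.815], [-0.018, -0.884, -0.467]]
bed  top [316.2 308.8] 0.58 side [232.7 300.2] 0.93 -> [0.4929 0.0486 0.    ] gap 0.0009
stop  top [403.3 273.2] 0.67 side [309.7 336.8] 0.61 -> [ 0.5513 -0.1076  0.0257] gap 0.0040
grip_plate  top [409.  268.8] 0.91 side [312.4 289.9] 0.70 -> [ 0.5529 -0.1111  0.0957] gap 0.0019
nose_root  top [397.1 278.4] 0.96 side [298.4 318.1] 0.65 -> [ 0.5409 -0.0947  0.0484] gap 0.0028
sleeve  top [394.5 234.6] 0.57 side [355.  297.1] 0.58 -> [ 0.6189 -0.0914  0.055 ] gap 0.0015
knob  top [392.6 230.6] 0.72 side [360.6 294.3] 0.59 -> [ 0.6271 -0.0886  0.055 ] gap 0.0004
knob_grip  top [392.3 231.7] 0.59 side [357.7 276.2] 0.81 -> [ 0.6217 -0.0865  0.0821] gap 0.0012
stone  top [270.9 324.8] 0.59 side [195.5 260.1] 0.70 -> [0.462  0.1272 0.0331] gap 0.0021
ink_tin  top [382.  183.1] 0.85 side [420.  304.7] 0.83 -> [ 0.7281 -0.075   0.0011] gap 0.0001
scraper_bar  top [293.1 224.1] 0.60 side [3
[... 298 characters left out ...]
+01]), 'joint_velocities': array([-1.47534421e-01, -3.71341544e-02, -4.33657089e-05, -3.57686008e-02,
        9.23166248e-02, -1.09021544e-01]), 'effort': array([ 1.20378536e-03, -3.90476167e+01,  1.87612778e+01,  4.22445908e+00,
        1.53264008e-02, -3.73575995e-05]), 'tcp_pos': array([0.14051098, 0.60897923, 0.24124631]), 'ee_rot': array([[ 9.74384629e-01, -2.24887961e-01, -2.21188387e-05],
       [-2.24887961e-01, -9.74384629e-01,  1.62779787e-05],
       [-2.52129779e-05, -1.08867517e-05, -1.00000000e+00]]), 'wrist_force': array([-1.33033955, -0.18831806,  0.14116441]), 'moment': array([-0.04312828, -0.01904915, -0.00317527]), 'gripper_force': 0.0, 'gripper_width': 0.9997976699940493}
```

Run:
```python
import cv2
a=cv2.imread("pics/top0.png")[160:420,170:500];b=cv2.imread("pics/side0.png")[160:420,170:500]
cv2.imwrite("pics/both0.png",cv2.vconcat([cv2.resize(x,(760,598))[:, :] for x in (a,)]))
cv2.imwrite("pics/sideb.png",cv2.resize(b,(760,598)))
```

```text
(no output)
```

View pics/both0.png

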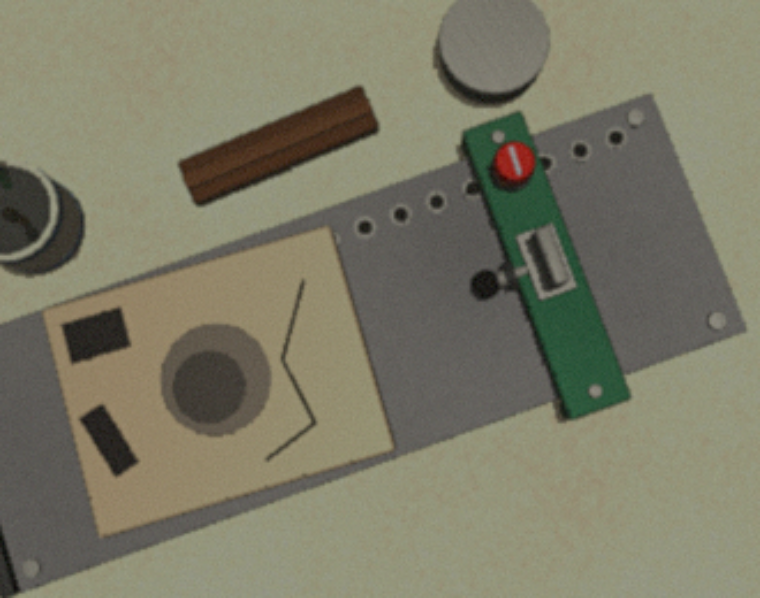

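View pics/sideb.png

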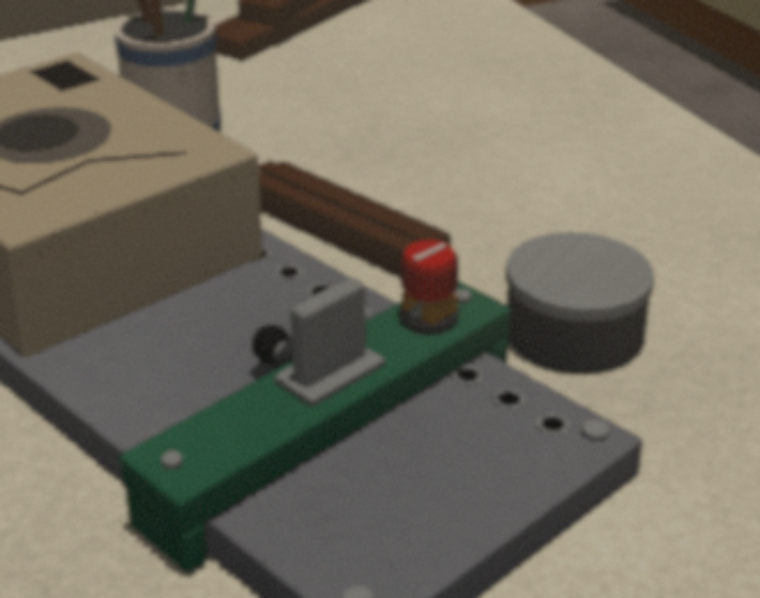

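The pictures show the stop pinned (knob about (515,160) in the top crop, white line along the bar), the grip plate at about (545,262), the nose pointing at the stone, and the tin near the bar's knob end. Next I refine the bed direction and the key points.

```bash
cat > m.py <<'E'
from h import *
def onz(p,uv,z):
    e,d=ray(p,[uv[0]/640,uv[1]/480]);return e+d*(z-e[2])/d[2]
def rect(p,t,z):
    g=models.cut_out(p,t)[0]["region"].astype(np.uint8)
    c=max(cv2.findContours(g,0,1)[0],key=cv2.contourArea)[:,0]
    w=np.array([onz(p,q,z)[:2] for q in c],np.float32)*1000
    (x,y),s,a=cv2.minAreaRect(w);return np.round([x,y],1),np.round(s,1),round(a,2)
def pts(P,ts):
    out={}
    for t in ts:
        rs=[]
        for n in P:
            o=models.place_of(P[n],t)
            if o: rs.append(ray(P[n],o[0]["at"]))
        if len(rs)>1: out[t]=tri(rs);print(t,np.round(out[t][0],4),round(out[t][1],4))
    return out
E
python3 - <<'E'
from m import *
P={n:imaging.capture(n) for n in("top","side")}
for t,z in(("stop",.0485),("stone",.1),("bed",.025),("knob",.0915)):
    print(t,rect(P["top"],t,z))
# red knob top
for n in P:
    f=P[n]["frame"].astype(int);m=((f[...,2]>f[...,1]+60)&(f[...,2]>f[...,0]+60)).astype(np.uint8)
    k,l,s,c=cv2.connectedComponentsWithStats(m);i=1+np.argmax(s[1:,4]);print(n,s[i],c[i],onz(P[n],c[i],.0915),onz(P[n],c[i],.0795))
pts(P,["grip_plate","knob_grip","nose_root","sleeve"])
# check: project model bed frame
E
```

```text
stop (array([545.7, -96.7]), array([233.4,  81.2]), 19.65)
stone (array([463.1, 130.7]), array([170.4, 220.1]), 16.35)
bed (array([496.5,  51.4]), array([242.2, 605.5]), 19.3)
knob (array([620.5, -86.1]), array([32.6, 34.1]), 43.79)
top [385 222  17  16 185] [393.13513514 229.67567568] [ 0.62232329 -0.0868059   0.0915    ] [ 0.62454978 -0.08777048  0.0795    ]
side [  0 131  52  26 881] [ 21.74914869 141.7400681 ] [0.22801935 0.65954364 0.0915    ] [0.22478691 0.70052964 0.0795    ]
grip_plate [ 0.551  -0.1134  0.1007] 0.0003
knob_grip [ 0.6215 -0.0839  0.08  ] 0.0003
nose_root [ 0.5449 -0.0917  0.0457] 0.0013
sleeve [ 0.5772 -0.123   0.0801] 0.0224
```

Call:
apply_moves(moves=[[[0.025, 0.0227, 0], 0], [[0.025, 0.0227, 0], 0], [[0.025, 0.0227, 0], 0], [[0.025, 0.0227, 0], 0], [[0.025, 0.0227, 0], 0]], hand=0.06)

```text
time_s: 2.32
tcp_pos: [0.2374, 0.4689, 0.2414]
ee_rot: [[0.975, -0.224, 0.0], [-0.224, -0.975, 0.0], [0.0, -0.0, -1.0]]
wrist_force: [0.2, 0.1, 0.3]
gripper_width: 0.729
gripper_force: 0.0
```

Call:
apply_moves(moves=[[[0.025, 0.0227, 0], 0], [[0.025, 0.0227, 0], 0], [[0.025, 0.0227, 0], 0], [[0.025, 0.0227, 0], 0], [[0.025, 0.0227, 0], 0]])

```text
time_s: 2.73
tcp_pos: [0.3337, 0.3301, 0.2416]
ee_rot: [[0.974, -0.224, 0.0], [-0.224, -0.974, 0.001], [0.0, -0.001, -1.0]]
wrist_force: [0.6, 0.7, 0.4]
gripper_width: 0.688
gripper_force: 0.0
```

Call:
apply_moves(moves=[[[0.025, 0.0227, 0], 0], [[0.025, 0.0227, 0], 0], [[0.025, 0.0227, 0], 0], [[0.025, 0.0227, 0], 0], [[0.025, 0.0227, 0], 0]])

```text
time_s: 3.15
tcp_pos: [0.43, 0.1914, 0.2417]
ee_rot: [[0.974, -0.225, 0.001], [-0.225, -0.974, 0.001], [0.001, -0.001, -1.0]]
wrist_force: [-0.5, 0.3, 0.1]
gripper_width: 0.694
gripper_force: 0.0
```

Call:
apply_moves(moves=[[[0.025, 0.0227, 0], 0], [[0.025, 0.0227, 0], 0], [[0.025, 0.0227, 0], 0], [[0.025, 0.0227, 0], 0], [[0.025, 0.0227, 0], 0]])

```text
time_s: 3.57
tcp_pos: [0.5264, 0.0526, 0.2415]
ee_rot: [[0.974, -0.225, 0.001], [-0.225, -0.974, 0.0], [0.001, -0.0, -1.0]]
wrist_force: [0.4, 0.3, 0.1]
gripper_width: 0.683
gripper_force: 0.0
```

Call:
apply_moves(moves=[[[0.025, 0.0227, 0], 0], [[0.025, 0.0227, 0], 0], [[0.025, 0.0227, 0], 0], [[0.025, 0.0227, 0], 0], [[0.025, 0.0227, 0], 0]])

```text
time_s: 3.98
tcp_pos: [0.6227, -0.0861, 0.2413]
ee_rot: [[0.974, -0.225, 0.0], [-0.225, -0.974, -0.0], [0.0, -0.0, -1.0]]
wrist_force: [0.7, 0.5, 0.1]
gripper_width: 0.687
gripper_force: 0.0
```

Call:
apply_moves(moves=[[[0, 0, 0], -6.5], [[0, 0, 0], -6.5], [[0, 0, 0], -6.5], [[0, 0, 0], -6.5], [[0, 0, 0], -6.5]])

```text
time_s: 4.4
tcp_pos: [0.6219, -0.0848, 0.2411]
ee_rot: [[0.941, 0.339, -0.0], [0.339, -0.941, -0.0], [-0.0, -0.0, -1.0]]
wrist_force: [0.2, 0.7, -0.5]
gripper_width: 0.691
gripper_force: 0.0
```

Call:
apply_moves(moves=[[[0, 0, 0], 0], [[0, 0, 0], 0], [[0, 0, 0], 0]])

```text
time_s: 4.65
tcp_pos: [0.6219, -0.0845, 0.2413]
ee_rot: [[0.943, 0.332, 0.0], [0.332, -0.943, 0.0], [0.0, 0.0, -1.0]]
wrist_force: [0.0, -0.4, 0.7]
gripper_width: 0.691
gripper_force: 0.0
```

Call:
apply_moves(moves=[[[-0.0009, 0.0013, 0.028], 0], [[0, 0, 0.028], 0], [[0, 0, 0.028], 0], [[0, 0, 0.028], 0], [[0, 0, 0.009], 0]])

```text
time_s: 5.07
tcp_pos: [0.6187, -0.086, 0.1157]
ee_rot: [[0.943, 0.332, -0.008], [0.332, -0.943, 0.0], [-0.007, -0.003, -1.0]]
wrist_force: [-0.9, -0.0, -0.8]
gripper_width: 0.694
gripper_force: 0.0
```

Call:
apply_moves(moves=[[[0, 0, 0], 0], [[0, 0, 0], 0]])

```text
time_s: 5.23
tcp_pos: [0.6222, -0.0861, 0.121]
ee_rot: [[0.943, 0.334, 0.001], [0.334, -0.943, -0.001], [0.001, 0.001, -1.0]]
wrist_force: [0.0, -0.6, 0.5]
gripper_width: 0.688
gripper_force: 0.0
```

Run:
```python
from m import *
P={n:imaging.capture(n) for n in("top","side")}
pts(P,["knob_grip","grip_plate"])
s=r.sense();print(s["tcp_pos"],s["wrist_force"],s["joints"])
f=cv2.hconcat([cv2.resize(P[n]["frame"][y:y+150,x:x+100],(400,600),interpolation=cv2.INTER_CUBIC) for n,x,y in(("top",345,150),("side",310,190))]);cv2.imwrite("pics/k1.png",f)
```

```text
[ 0.62216999 -0.08600368  0.121777  ] [-0.45916848  0.53865501 -1.13292311] [ 6.87271930e+00  2.81302615e+01 -8.09299069e+00  9.18151990e-03
 -5.36214126e+01  1.02621947e+02]
```

View pics/k1.png

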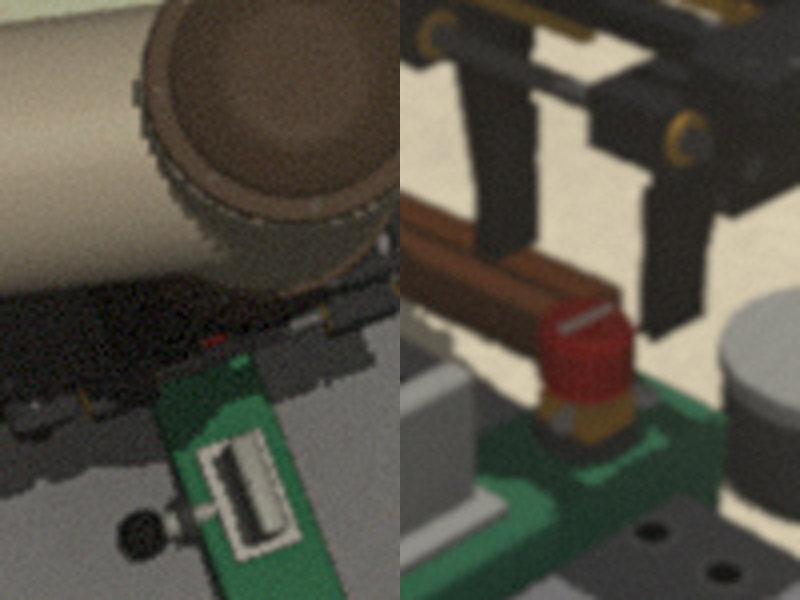

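The fingers straddle the knob (about (585,340) in the right half). I go down and close.

Call:
apply_moves(moves=[[[-0.0006, 0, 0.012], 0], [[0, 0, 0.012], 0], [[0, 0, 0.009], 0], [[0, 0, 0.0055], 0], [[0, 0, 0], 0]])

```text
time_s: 5.95
tcp_pos: [0.6202, -0.0863, 0.0806]
ee_rot: [[0.943, 0.334, -0.002], [0.334, -0.943, -0.0], [-0.002, -0.001, -1.0]]
wrist_force: [-0.1, -0.8, 0.6]
gripper_width: 0.69
gripper_force: 0.0
```

Call:
apply_moves(moves=[[[0, 0, 0], 0], [[0, 0, 0], 0]])

```text
time_s: 6.12
tcp_pos: [0.6215, -0.0863, 0.0824]
ee_rot: [[0.943, 0.334, 0.001], [0.334, -0.943, -0.0], [0.001, 0.001, -1.0]]
wrist_force: [0.3, -0.1, 0.3]
gripper_width: 0.689
gripper_force: 0.0
```

Call:
apply_moves(moves=[[[0, 0, 0], 0], [[0, 0, 0], 0], [[0, 0, 0], 0], [[0, 0, 0], 0], [[0, 0, 0], 0]], hand=0.02)

```text
time_s: 6.53
tcp_pos: [0.621, -0.0862, 0.0819]
ee_rot: [[0.943, 0.334, 0.0], [0.334, -0.943, 0.0], [0.0, 0.0, -1.0]]
wrist_force: [-0.4, -0.1, 0.3]
gripper_width: 0.394
gripper_force: 0.0
```

Call:
apply_moves(moves=[[[0, 0, 0], 0], [[0, 0, 0], 0], [[0, 0, 0], 0], [[0, 0, 0], 0], [[0, 0, 0], 0]])

```text
time_s: 6.95
tcp_pos: [0.6211, -0.0866, 0.082]
ee_rot: [[0.943, 0.334, 0.0], [0.334, -0.943, -0.0], [0.0, 0.0, -1.0]]
wrist_force: [0.1, -3.0, 0.4]
gripper_width: 0.343
gripper_force: 30.0
```

Call:
apply_moves(moves=[[[0, 0, -0.001], 0], [[0, 0, -0.001], 0], [[0, 0, -0.001], 0], [[0, 0, -0.001], 0], [[0, 0, 0], 0]])

```text
time_s: 7.37
tcp_pos: [0.6209, -0.0863, 0.0852]
ee_rot: [[0.943, 0.334, -0.0], [0.334, -0.943, 0.0], [-0.0, -0.0, -1.0]]
wrist_force: [3.9, -3.3, -7.4]
gripper_width: 0.343
gripper_force: 30.0
```

Call:
apply_moves(moves=[[[0, 0, -0.001], 0], [[0, 0, -0.001], 0], [[0, 0, -0.001], 0], [[0, 0, -0.001], 0], [[0, 0, 0], 0]])

```text
time_s: 7.78
tcp_pos: [0.6208, -0.0861, 0.0893]
ee_rot: [[0.943, 0.334, -0.0], [0.334, -0.943, 0.0], [-0.0, -0.0, -1.0]]
wrist_force: [3.4, -2.0, -8.6]
gripper_width: 0.342
gripper_force: 30.0
```

Call:
apply_moves(moves=[[[0, 0, -0.001], 0], [[0, 0, -0.001], 0], [[0, 0, -0.001], 0], [[0, 0, 0], 0], [[0, 0, 0], 0]])

```text
time_s: 8.2
tcp_pos: [0.6208, -0.0861, 0.0922]
ee_rot: [[0.943, 0.334, -0.0], [0.334, -0.943, 0.0], [-0.0, -0.0, -1.0]]
wrist_force: [4.1, -2.9, -10.1]
gripper_width: 0.344
gripper_force: 30.0
```

Call:
apply_moves(moves=[[[0, 0, -0.0007], 0], [[0, 0, -0.0006], 0], [[0, 0, 0], 0], [[0, 0, 0], 0]])

```text
time_s: 8.53
tcp_pos: [0.6208, -0.0861, 0.0934]
ee_rot: [[0.943, 0.334, -0.0], [0.334, -0.943, 0.0], [-0.0, -0.0, -1.0]]
wrist_force: [4.1, -2.5, -10.5]
gripper_width: 0.343
gripper_force: 30.0
```

Call:
apply_moves(moves=[[[0, 0, 0], 5], [[0, 0, 0], 5], [[0, 0, 0], 5], [[0, 0, 0], 5], [[0, 0, 0], 0]])

```text
time_s: 8.95
tcp_pos: [0.6207, -0.0856, 0.0933]
ee_rot: [[1.0, -0.01, -0.001], [-0.01, -1.0, 0.001], [-0.001, -0.001, -1.0]]
wrist_force: [4.3, -0.8, -11.0]
gripper_width: 0.342
gripper_force: 30.0
```

Call:
apply_moves(moves=[[[0, 0, 0], 5], [[0, 0, 0], 5], [[0, 0, 0], 5], [[0, 0, 0], 5], [[0, 0, 0], 5]])

```text
time_s: 9.37
tcp_pos: [0.6209, -0.085, 0.0934]
ee_rot: [[0.902, -0.432, 0.0], [-0.432, -0.902, 0.002], [-0.001, -0.002, -1.0]]
wrist_force: [3.6, 1.4, -9.7]
gripper_width: 0.343
gripper_force: 30.0
```

Call:
apply_moves(moves=[[[0, 0, 0], 5], [[0, 0, 0], 5], [[0, 0, 0], 5], [[0, 0, 0], 5], [[0, 0, 0], 5]])

```text
time_s: 9.78
tcp_pos: [0.6213, -0.0846, 0.0935]
ee_rot: [[0.635, -0.773, 0.001], [-0.773, -0.635, 0.002], [-0.001, -0.002, -1.0]]
wrist_force: [4.6, 3.0, -10.2]
gripper_width: 0.348
gripper_force: 30.0
```

Call:
apply_moves(moves=[[[0, 0, 0], 5], [[0, 0, 0], 5], [[0, 0, 0], 5], [[0, 0, 0], 5], [[0, 0, 0], 0]])

```text
time_s: 10.2
tcp_pos: [0.6218, -0.0844, 0.0937]
ee_rot: [[0.334, -0.943, 0.002], [-0.943, -0.334, 0.002], [-0.001, -0.003, -1.0]]
wrist_force: [5.0, 4.7, -10.1]
gripper_width: 0.346
gripper_force: 30.0
```

Run:
```python
from m import *
p=imaging.capture("side");s=r.sense();print(s["tcp_pos"],s["wrist_force"],s["moment"])
cv2.imwrite("pics/k2.png",cv2.resize(p["frame"][200:350,300:420],(640,600) if 0 else (480,600),interpolation=cv2.INTER_CUBIC))
```

```text
[ 0.62174517 -0.08439388  0.09365134] [ 4.70629531  3.21927558 -9.8557025 ] [ 1.10826415 -1.65153592 -0.01084167]
```

View pics/k2.png

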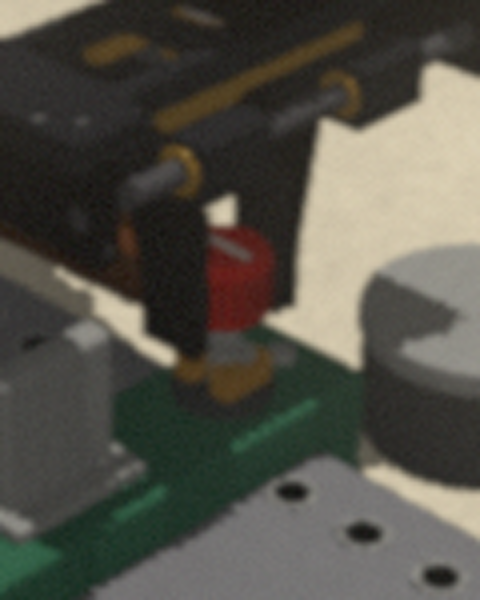

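The white line (230,245) now lies across the bar and the cross-bar shows above the brass blocks. I lower it into the rest notch.

Call:
apply_moves(moves=[[[0, 0, 0.001], 0], [[0, 0, 0.001], 0], [[0, 0, 0.001], 0], [[0, 0, 0.0007], 0], [[0, 0, 0], 0]])

```text
time_s: 10.67
tcp_pos: [0.6218, -0.0844, 0.0902]
ee_rot: [[0.337, -0.942, 0.002], [-0.942, -0.337, 0.002], [-0.001, -0.003, -1.0]]
wrist_force: [3.9, 4.4, -9.5]
gripper_width: 0.341
gripper_force: 30.0
```

Call:
apply_moves(moves=[[[0, 0, 0], 0], [[0, 0, 0], 0]])

```text
time_s: 10.83
tcp_pos: [0.6218, -0.0844, 0.0903]
ee_rot: [[0.337, -0.942, 0.002], [-0.942, -0.337, 0.002], [-0.001, -0.003, -1.0]]
wrist_force: [4.7, 3.1, -10.1]
gripper_width: 0.339
gripper_force: 30.0
```

Call:
apply_moves(moves=[[[0, 0, 0.0004], 0], [[0, 0, 0.0004], 0], [[0, 0, 0], 0], [[0, 0, 0], 0]])

```text
time_s: 11.17
tcp_pos: [0.6218, -0.0844, 0.0901]
ee_rot: [[0.337, -0.942, 0.002], [-0.942, -0.337, 0.002], [-0.001, -0.003, -1.0]]
wrist_force: [2.9, 4.1, -7.0]
gripper_width: 0.338
gripper_force: 30.0
```

Call:
apply_moves(moves=[[[0, 0, 0.0005], 0], [[0, 0, 0.0005], 0], [[0, 0, 0], 0], [[0, 0, 0], 0]])

```text
time_s: 11.5
tcp_pos: [0.6218, -0.0845, 0.09]
ee_rot: [[0.337, -0.942, 0.003], [-0.942, -0.337, 0.002], [-0.001, -0.003, -1.0]]
wrist_force: [2.4, 4.3, -2.4]
gripper_width: 0.344
gripper_force: 30.0
```

Seated at 8 mm. I open a little and rise.

Call:
apply_moves(moves=[[[0, 0, 0], 0], [[0, 0, 0], 0], [[0, 0, 0], 0], [[0, 0, 0], 0]], hand=0.05)

```text
time_s: 11.83
tcp_pos: [0.6206, -0.0865, 0.0893]
ee_rot: [[0.335, -0.942, -0.0], [-0.942, -0.335, -0.0], [0.0, 0.0, -1.0]]
wrist_force: [0.6, 0.4, 0.4]
gripper_width: 0.537
gripper_force: 0.0
```

Call:
apply_moves(moves=[[[0, 0, -0.005], 0], [[0, 0, -0.01], 0], [[0, 0, -0.015], 0], [[0, 0, -0.015], 0], [[0, 0, -0.015], 0]])

```text
time_s: 12.25
tcp_pos: [0.621, -0.0865, 0.1503]
ee_rot: [[0.334, -0.943, 0.0], [-0.943, -0.334, -0.0], [0.0, -0.0, -1.0]]
wrist_force: [0.4, 0.2, -0.3]
gripper_width: 0.573
gripper_force: 0.0
```

Call:
apply_moves(moves=[[[0, 0, 0], -6], [[0, 0, 0], -6], [[0, 0, 0], -6], [[0, 0, 0], -6], [[0, 0, 0], -6]])

```text
time_s: 12.67
tcp_pos: [0.621, -0.0865, 0.1498]
ee_rot: [[0.764, -0.645, 0.001], [-0.645, -0.764, -0.0], [0.001, -0.0, -1.0]]
wrist_force: [0.5, -0.1, 0.1]
gripper_width: 0.574
gripper_force: 0.0
```

Call:
apply_moves(moves=[[[0, 0, 0], -6], [[0, 0, 0], -6], [[0, 0, 0], -6], [[0, 0, 0], -6], [[0, 0, 0], -6]])

```text
time_s: 13.08
tcp_pos: [0.6211, -0.0865, 0.1498]
ee_rot: [[0.984, -0.177, 0.001], [-0.177, -0.984, -0.0], [0.001, 0.0, -1.0]]
wrist_force: [0.4, -0.6, -0.4]
gripper_width: 0.577
gripper_force: 0.0
```

Call:
apply_moves(moves=[[[0, 0, 0], -6], [[0, 0, 0], -6], [[0, 0, 0], -6], [[0, 0, 0], -6], [[0, 0, 0], -6]])

```text
time_s: 13.5
tcp_pos: [0.6211, -0.0865, 0.1498]
ee_rot: [[0.941, 0.339, 0.001], [0.339, -0.941, -0.0], [0.001, 0.001, -1.0]]
wrist_force: [-0.2, 0.6, -1.1]
gripper_width: 0.572
gripper_force: 0.0
```

Call:
apply_moves(moves=[[[0, 0, 0], 0], [[0, 0, 0], 0]])

```text
time_s: 13.67
tcp_pos: [0.6211, -0.0864, 0.1494]
ee_rot: [[0.943, 0.331, 0.001], [0.331, -0.943, -0.0], [0.001, 0.0, -1.0]]
wrist_force: [-0.1, -1.5, -0.6]
gripper_width: 0.576
gripper_force: 0.0
```

Run:
```python
from m import *
P={n:imaging.capture(n) for n in("top","side")};s=r.sense();print(s["tcp_pos"],s["wrist_force"],s["ee_rot"])
pts(P,["knob_grip","grip_plate","nose_root"])
f=cv2.hconcat([cv2.resize(P[n]["frame"][y:y+150,x:x+100],(400,600),interpolation=cv2.INTER_CUBIC) for n,x,y in(("top",345,190),("side",310,220))]);cv2.imwrite("pics/k3.png",f)
```

```text
[ 0.62100103 -0.08634552  0.14909209] [ 0.12028599 -0.16684138  0.40230772] [[ 9.43296967e-01  3.31949608e-01  5.38467313e-04]
 [ 3.31949678e-01 -9.43297095e-01 -4.45997338e-05]
 [ 4.93129788e-04  2.20814845e-04 -9.99999854e-01]]
grip_plate [ 0.5536 -0.1081  0.0964] 0.002
nose_root [ 0.5438 -0.0889  0.0457] 0.0027
```

View pics/k3.png

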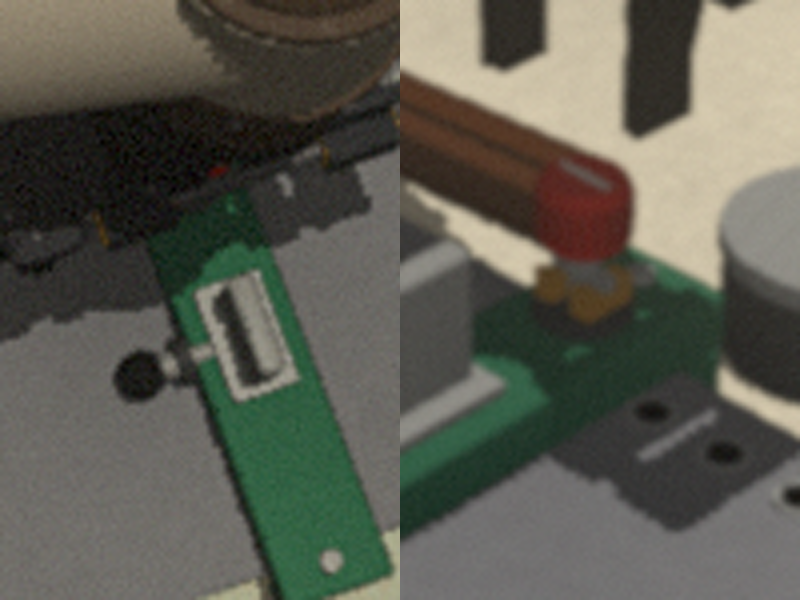

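The knob stands up by itself in the notch (right half, (585,200), cross-bar on the blocks). Now to the grip plate.

Call:
apply_moves(moves=[[[-0.025, 0, 0], 0], [[-0.025, 0, 0], 0], [[-0.024, -0.0005, 0.01], 0], [[0, 0, 0.015], 0], [[0, 0, 0.015], 0]])

```text
time_s: 14.48
tcp_pos: [0.5502, -0.111, 0.1091]
ee_rot: [[0.943, 0.333, 0.002], [0.333, -0.943, 0.0], [0.002, 0.0, -1.0]]
wrist_force: [0.3, -0.6, -0.7]
gripper_width: 0.576
gripper_force: 0.0
```

Call:
apply_moves(moves=[[[0, 0, 0.01], 0], [[0, 0, 0.0085], 0], [[0, 0, 0], 0], [[0, 0, 0], 0], [[0, 0, 0], 0]])

```text
time_s: 14.9
tcp_pos: [0.5517, -0.1104, 0.0905]
ee_rot: [[0.942, 0.334, 0.001], [0.334, -0.942, -0.0], [0.001, 0.001, -1.0]]
wrist_force: [0.2, 1.1, 0.0]
gripper_width: 0.576
gripper_force: 0.0
```

Run:
```python
from m import *
P={n:imaging.capture(n) for n in("top","side")};s=r.sense();print(s["tcp_pos"],s["wrist_force"])
for n in P: print(n,[(np.round(np.array(o["at"])*[640,480],1),round(o["confidence"],2)) for t in("knob_grip","nose_root","grip_plate") for o in models.place_of(P[n],t)[:1]])
f=cv2.hconcat([cv2.resize(P[n]["frame"][y:y+150,x:x+100],(400,600),interpolation=cv2.INTER_CUBIC) for n,x,y in(("top",345,190),("side",270,210))]);cv2.imwrite("pics/k4.png",f)
```

```text
[ 0.55168292 -0.11040917  0.09078111] [-0.15670363 -0.35357896  0.4102004 ]
top []
side [(array([299.3, 319.2]), 0.75), (array([310.7, 291.1]), 0.69)]
```

View pics/k4.png

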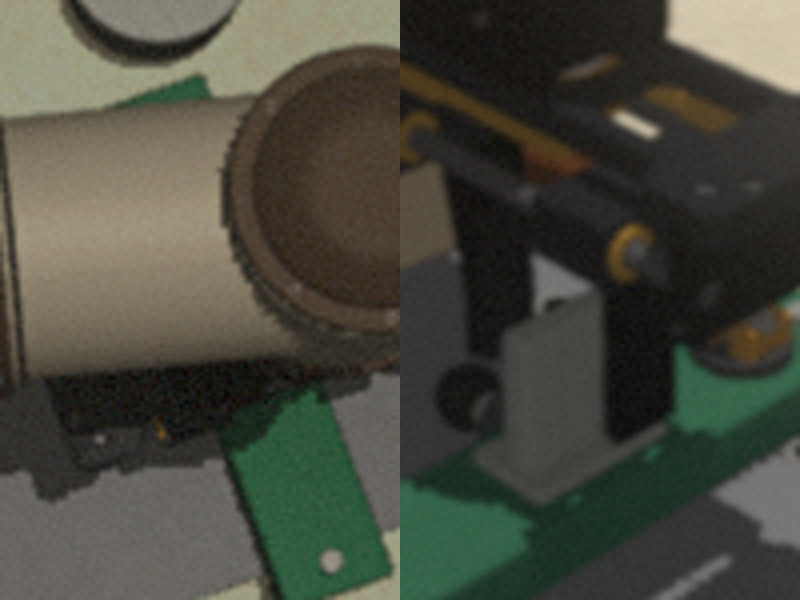

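Call:
apply_moves(moves=[[[0, 0, 0.001], 0], [[0, 0, 0], 0], [[0, 0, 0], 0], [[0, 0, 0], 0], [[0, 0, 0], 0]], hand=0.0)

```text
time_s: 15.72
tcp_pos: [0.551, -0.1105, 0.089]
ee_rot: [[0.943, 0.334, -0.0], [0.334, -0.943, -0.0], [-0.0, 0.0, -1.0]]
wrist_force: [0.2, 0.8, 0.5]
gripper_width: 0.283
gripper_force: 0.0
```

Call:
apply_moves(moves=[[[0, 0, 0], 0], [[0, 0, 0], 0], [[0, 0, 0], 0], [[0, 0, 0], 0], [[0, 0, 0], 0]])

```text
time_s: 16.13
tcp_pos: [0.5511, -0.1106, 0.0891]
ee_rot: [[0.943, 0.334, 0.0], [0.334, -0.943, -0.0], [0.0, 0.0, -1.0]]
wrist_force: [0.6, -1.2, -1.2]
gripper_width: 0.136
gripper_force: 30.0
```

Call:
apply_moves(moves=[[[0, -0.001, 0], 0], [[0, -0.002, 0], 0], [[0, -0.003, 0], 0], [[0, -0.003, 0], 0], [[0, -0.001, 0], 0]])

```text
time_s: 16.55
tcp_pos: [0.5476, -0.1008, 0.0891]
ee_rot: [[0.943, 0.334, 0.0], [0.334, -0.943, -0.0], [0.0, 0.0, -1.0]]
wrist_force: [0.5, -4.3, -1.4]
gripper_width: 0.134
gripper_force: 30.0
```

Call:
apply_moves(moves=[[[0, -0.004, 0], 0], [[0, -0.004, 0], 0], [[0, -0.004, 0], 0], [[0, -0.004, 0], 0], [[0, -0.004, 0], 0]])

```text
time_s: 16.97
tcp_pos: [0.5409, -0.0818, 0.0891]
ee_rot: [[0.943, 0.334, 0.0], [0.334, -0.943, -0.0], [0.0, 0.0, -1.0]]
wrist_force: [2.2, -3.6, -2.2]
gripper_width: 0.139
gripper_force: 30.0
```

Call:
apply_moves(moves=[[[0, -0.004, 0], 0], [[0, -0.004, 0], 0], [[0, -0.004, 0], 0], [[0, -0.004, 0], 0], [[0, -0.004, 0], 0]])

```text
time_s: 17.38
tcp_pos: [0.5342, -0.063, 0.089]
ee_rot: [[0.943, 0.334, 0.0], [0.334, -0.943, 0.0], [0.0, 0.0, -1.0]]
wrist_force: [1.8, -4.3, -1.5]
gripper_width: 0.134
gripper_force: 30.0
```

Call:
apply_moves(moves=[[[0, -0.004, 0], 0], [[0, -0.004, 0], 0], [[0, -0.003, 0], 0], [[0, -0.002, 0], 0], [[0, 0, 0], 0]])

```text
time_s: 17.8
tcp_pos: [0.5297, -0.0504, 0.0891]
ee_rot: [[0.943, 0.334, -0.0], [0.334, -0.943, 0.001], [0.0, -0.001, -1.0]]
wrist_force: [1.5, 0.1, -1.3]
gripper_width: 0.136
gripper_force: 30.0
```

Run:
```python
from m import *
p=imaging.capture("side");s=r.sense();print(s["tcp_pos"],s["wrist_force"],s["moment"])
cv2.imwrite("pics/k5.png",cv2.resize(p["frame"][210:360,200:350],(600,600),interpolation=cv2.INTER_CUBIC))
```

```text
[ 0.52974511 -0.05037875  0.08905744] [ 0.33483617 -0.33646593 -0.25302222] [ 0.16303943 -0.12320531 -0.04873956]
```

View pics/k5.png

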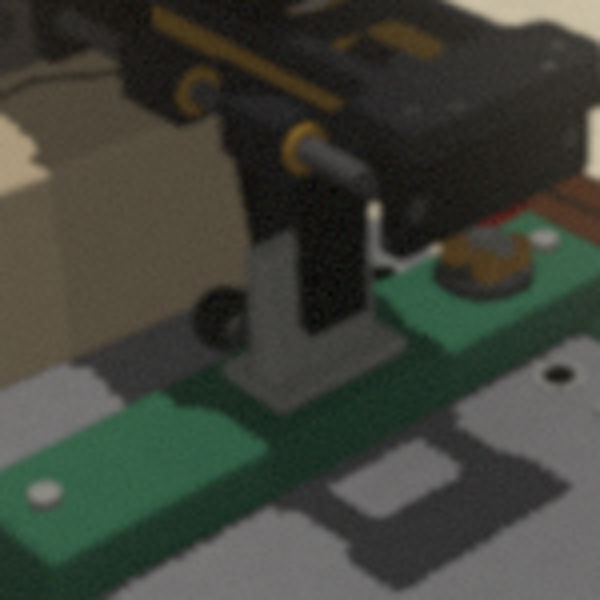

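Call:
apply_moves(moves=[[[0, -0.002, 0], 0], [[0, -0.003, 0], 0], [[0, -0.003, 0], 0], [[0, -0.003, 0], 0], [[0, -0.001, 0], 0]])

```text
time_s: 18.27
tcp_pos: [0.5259, -0.0395, 0.0891]
ee_rot: [[0.943, 0.334, 0.0], [0.334, -0.943, 0.0], [0.0, -0.0, -1.0]]
wrist_force: [1.9, -4.5, -2.2]
gripper_width: 0.136
gripper_force: 30.0
```

Call:
apply_moves(moves=[[[0, -0.0005, 0], 0], [[0, -0.0005, 0], 0], [[0, -0.0005, 0], 0], [[0, -0.0005, 0], 0], [[0, -0.0005, 0], 0]])

```text
time_s: 18.68
tcp_pos: [0.5252, -0.0374, 0.0891]
ee_rot: [[0.943, 0.334, 0.0], [0.334, -0.943, -0.0], [0.0, 0.0, -1.0]]
wrist_force: [2.5, -4.0, -1.3]
gripper_width: 0.133
gripper_force: 30.0
```

Call:
apply_moves(moves=[[[0, -0.0005, 0], 0], [[0, -0.0005, 0], 0], [[0, -0.0005, 0], 0], [[0, -0.0005, 0], 0], [[0, -0.0005, 0], 0]])

```text
time_s: 19.1
tcp_pos: [0.5243, -0.035, 0.0891]
ee_rot: [[0.943, 0.334, 0.0], [0.334, -0.943, 0.0], [0.0, -0.0, -1.0]]
wrist_force: [2.4, -4.2, -2.0]
gripper_width: 0.135
gripper_force: 30.0
```

Call:
apply_moves(moves=[[[0, -0.0004, 0], 0], [[0, -0.0004, 0], 0], [[0, -0.0004, 0], 0], [[0, -0.0004, 0], 0], [[0, -0.0004, 0], 0]])

```text
time_s: 19.52
tcp_pos: [0.5236, -0.0331, 0.089]
ee_rot: [[0.943, 0.334, 0.0], [0.334, -0.943, 0.0], [0.0, 0.0, -1.0]]
wrist_force: [2.8, -3.6, -1.5]
gripper_width: 0.136
gripper_force: 30.0
```

Call:
apply_moves(moves=[[[0, -0.0004, 0], 0], [[0, -0.0004, 0], 0], [[0, -0.0004, 0], 0], [[0, -0.0004, 0], 0], [[0, -0.0004, 0], 0]])

```text
time_s: 19.93
tcp_pos: [0.523, -0.0313, 0.0891]
ee_rot: [[0.943, 0.334, 0.0], [0.334, -0.943, 0.0], [0.0, 0.0, -1.0]]
wrist_force: [2.2, -2.9, -2.4]
gripper_width: 0.135
gripper_force: 30.0
```

Call:
apply_moves(moves=[[[0, -0.0004, 0], 0], [[0, -0.0004, 0], 0], [[0, -0.0004, 0], 0], [[0, -0.0004, 0], 0], [[0, -0.0004, 0], 0]])

```text
time_s: 20.35
tcp_pos: [0.5223, -0.0294, 0.0891]
ee_rot: [[0.943, 0.334, 0.0], [0.334, -0.943, 0.0], [0.0, -0.0, -1.0]]
wrist_force: [3.0, -3.3, -1.5]
gripper_width: 0.13
gripper_force: 30.0
```

Call:
apply_moves(moves=[[[0, -0.0004, 0], 0], [[0, -0.0004, 0], 0], [[0, -0.0004, 0], 0], [[0, -0.0004, 0], 0], [[0, -0.0004, 0], 0]])

```text
time_s: 20.77
tcp_pos: [0.5216, -0.0275, 0.0891]
ee_rot: [[0.943, 0.334, 0.0], [0.334, -0.943, 0.0], [0.0, 0.0, -1.0]]
wrist_force: [2.0, -3.7, -1.8]
gripper_width: 0.133
gripper_force: 30.0
```

Call:
apply_moves(moves=[[[0, -0.0004, 0], 0], [[0, -0.0004, 0], 0], [[0, -0.0004, 0], 0], [[0, -0.0004, 0], 0], [[0, -0.0004, 0], 0]])

```text
time_s: 21.18
tcp_pos: [0.5214, -0.0267, 0.0891]
ee_rot: [[0.942, 0.334, 0.001], [0.334, -0.942, -0.002], [-0.0, 0.002, -1.0]]
wrist_force: [6.0, -11.7, -4.8]
gripper_width: 0.136
gripper_force: 30.0
```

Call:
apply_moves(moves=[[[0, 0, 0], 0], [[0, 0, 0], 0]])

```text
time_s: 21.35
tcp_pos: [0.5213, -0.0268, 0.089]
ee_rot: [[0.943, 0.334, 0.0], [0.334, -0.943, -0.001], [-0.0, 0.002, -1.0]]
wrist_force: [5.2, -8.5, -3.9]
gripper_width: 0.135
gripper_force: 30.0
```

Run:
```python
from m import *
a=[]
for i in range(3):
    p=imaging.capture("top");a.append(r.sense()["wrist_force"])
f=np.mean(a,0);print(f,f@[-.334,.943,0]);print(rect(p,"stone",.1))
```

```text
[ 4.7255822  -9.10641046 -4.24747754] -10.165689516400882
(array([432.7,  63.7]), array([ 75.2, 108. ]), 14.93)
```

Call:
apply_moves(moves=[[[0, -0.0003, 0], 0], [[0, -0.0003, 0], 0], [[0, 0, 0], 0]])

```text
time_s: 21.8
tcp_pos: [0.5213, -0.0267, 0.089]
ee_rot: [[0.943, 0.334, 0.001], [0.334, -0.943, -0.002], [-0.0, 0.002, -1.0]]
wrist_force: [5.8, -11.3, -5.1]
gripper_width: 0.134
gripper_force: 30.0
```

Call:
apply_moves(moves=[[[0, -0.0003, 0], 0], [[0, 0, 0], 0]])

```text
time_s: 21.97
tcp_pos: [0.5213, -0.0267, 0.0891]
ee_rot: [[0.943, 0.334, 0.001], [0.334, -0.943, -0.002], [0.0, 0.003, -1.0]]
wrist_force: [6.5, -12.9, -4.9]
gripper_width: 0.134
gripper_force: 30.0
```

Call:
apply_moves(moves=[[[0, 0, 0], 0], [[0, 0, 0], 0], [[0, 0, 0], 0], [[0, 0, 0], 0], [[0, 0, 0], 0]], hand=0.05)

```text
time_s: 22.38
tcp_pos: [0.5204, -0.0243, 0.0891]
ee_rot: [[0.943, 0.334, -0.0], [0.334, -0.943, 0.0], [-0.0, -0.0, -1.0]]
wrist_force: [0.6, -0.3, -0.4]
gripper_width: 0.431
gripper_force: 0.0
```

Call:
apply_moves(moves=[[[0, 0, 0], 0], [[0, 0, 0], 0]])

```text
time_s: 22.55
tcp_pos: [0.5205, -0.0245, 0.0891]
ee_rot: [[0.943, 0.334, -0.0], [0.334, -0.943, 0.0], [-0.0, -0.0, -1.0]]
wrist_force: [0.3, -0.8, 0.3]
gripper_width: 0.543
gripper_force: 0.0
```

Released cleanly; I rise, then check.

Call:
apply_moves(moves=[[[0, 0, -0.01], 0], [[0, 0, -0.02], 0], [[0, 0, -0.03], 0], [[0, 0, -0.03], 0], [[0, 0, -0.03], 0]])

```text
time_s: 22.97
tcp_pos: [0.5203, -0.0249, 0.2111]
ee_rot: [[0.943, 0.334, 0.0], [0.334, -0.943, -0.0], [0.0, 0.0, -1.0]]
wrist_force: [0.8, 0.3, 0.6]
gripper_width: 0.573
gripper_force: 0.0
```

Call:
apply_moves(moves=[[[0, 0, -0.03], 0], [[0, 0, -0.02], 0], [[-0.03, 0, 0], 0], [[-0.03, 0, 0], 0], [[-0.03, 0, 0], 0]])

```text
time_s: 23.38
tcp_pos: [0.4347, -0.0551, 0.2599]
ee_rot: [[0.943, 0.334, 0.001], [0.334, -0.943, 0.0], [0.001, -0.0, -1.0]]
wrist_force: [-0.5, 0.7, 0.3]
gripper_width: 0.577
gripper_force: 0.0
```

Call:
apply_moves(moves=[[[-0.03, 0, 0], 0], [[-0.02, 0, 0], 0], [[0, 0, 0], 0], [[0, 0, 0], 0]])

```text
time_s: 23.72
tcp_pos: [0.3882, -0.0718, 0.2603]
ee_rot: [[0.943, 0.334, 0.003], [0.334, -0.943, 0.001], [0.003, 0.0, -1.0]]
wrist_force: [0.4, 0.1, 0.7]
gripper_width: 0.576
gripper_force: 0.0
```

Run:
```python
from m import *
P={n:imaging.capture(n) for n in("top","side")};print(rect(P["top"],"stone",.1),r.sense()["tcp_pos"])
pts(P,["grip_plate","knob_grip","nose_root","stone","ink_tin","scraper_bar","brush_mug"])
f=cv2.hconcat([cv2.resize(P[n]["frame"][y:y+150,x:x+100],(400,600),interpolation=cv2.INTER_CUBIC) for n,x,y in(("top",310,200),("side",240,210))]);cv2.imwrite("pics/k6.png",f)
```

```text
(array([463.1, 130.7]), array([169.9, 220.5]), 16.44) [ 0.38955526 -0.07128203  0.25948411]
grip_plate [ 0.5222 -0.0251  0.0936] 0.0027
knob_grip [ 0.5918 -0.0019  0.0874] 0.0014
nose_root [ 0.5148 -0.0088  0.049 ] 0.0035
stone [0.4645 0.1347 0.0299] 0.0029
ink_tin [ 7.248e-01 -7.410e-02  7.000e-04] 0.0034
scraper_bar [ 0.6502  0.097  -0.0019] 0.0022
brush_mug [0.5859 0.2809 0.005 ] 0.0016
```

View pics/k6.png

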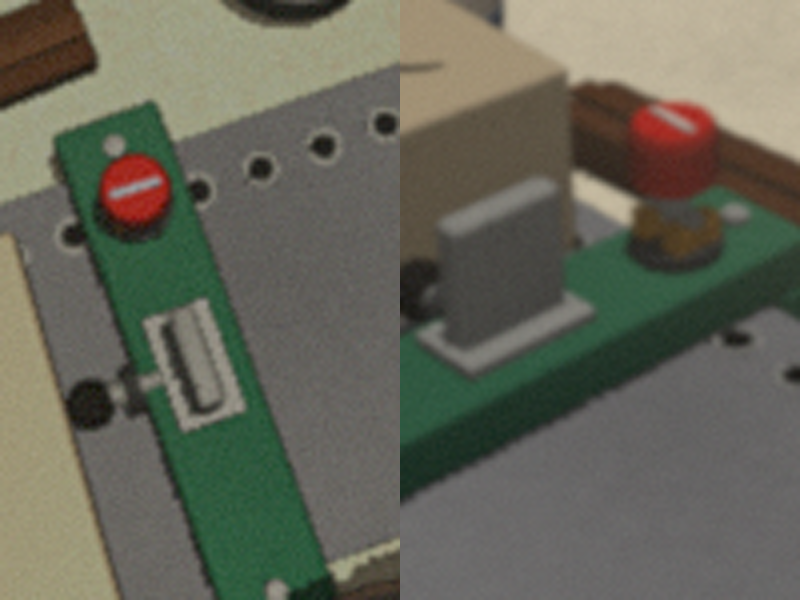

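The picture shows the nose (90,405) against the stone's edge, the knob (135,190) parked up with its line across the bar, and the stone where it was (463.1, 130.7 mm).

```bash
python3 -c "
from station import r
print(r.finish_job())"
```

```text
the job is handed in; nothing more can be done
None
```

The job is handed in: the knob is parked up in its rest notch, and I let go with the nose pressed on the stone at about 10 N; the stone, tin, mug and scraper bar measure where they were.

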